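# Weigh a cast bracket on the bench spring scale and call it

### The job

Hang the blue cast bracket by its window from the hook of the bench spring scale, easing its weight on gently so that the scale never drops, bounces or is strained, and let go. When everything hangs still, read the scale: press the green button if the orange pointer is in the green band, or the red button if it is in the red band. Leave the bracket hanging at rest and do not disturb the can, the wrench or the bush.

Things in the scene. Friction and masses are not known exactly. Their poses are not given: they have to be found in the camera images.
- bracket: Blue cast bracket, loose, 0.3 to 0.75 kg (unknown), standing on a 56 (x) x 70 (y) x 12 mm foot. Origin: centre of the underside; z up, x normal to the upright web (10 mm thick, 48 wide in y, 127 tall over all). Through the web along x goes a window, 30 mm wide, sill 33 mm up, its top an inverted V with the apex 82 mm up. Front and back are alike. It hangs balanced, upright, from the apex.
- window_top (a point): Apex of the window, mid web, 82 mm above the underside; axes as the bracket. It rests on the hook seat. Above it the web is a solid tab 45 mm tall, 48 mm wide: pinch it there by its side edges (fingers closing along y), or across its 10 mm with fingertips at least 22 mm above the apex to clear the hook.
- scale: Bench spring scale, bolted down: dark base 120 x 130 x 12 mm, grey post 370 mm tall, brass spring tube before it; on its +y side a strip, green above, red below, parted by a black line, on both faces. Origin: on the bench; the post stands 12 mm in +x and 85 mm in +y from it; z up; the hook points along its -x.
- hook_seat (a point): Middle of the flat bottom of the hook's valley, on top of the bar; moves with the hook; axes as the scale. Empty: 147 mm from the scale's origin along its -x, 215 mm above the bench. Bar: 8 mm round, along the scale's x; the flat is 18 mm long; towards the post it rises 16 mm at 45 degrees to a level arm, the other way it rises to the tip.
- hook_tip (a point): Top of the hook's free end, 31 mm farther out (-x of the scale) than the seat and 20 mm higher; the end reaches 4 mm beyond. The window passes over it in the scale's +x direction, then comes down on the seat. Moves with the hook.
- pointer (a joint): Travel of hook and orange pointer down from empty (m), hard stop 0.115. Spring 80 N/m, light damping 4 N s/m: settles at 0.035 to 0.092. Green band to 0.064, red beyond; within 3 mm of the line either call is accepted. The hook must never run faster than 0.06 m/s up or down, nor past 0.105: lower at about 0.02 m/s until the gripper feels no weight, only then let go.
- accept (a joint): Press travel of the green button (m): 0 up, 0.006 fully down, counts from 0.004. Spring, 4 N when fully down.
- accept_top (a point): Centre of the top of the green button (36 mm across) on its black housing; pressed straight down.
- reject (a joint): Press travel of the red button (m): 0 up, 0.006 fully down, counts from 0.004. Spring, 4 N when fully down.
- reject_top (a point): Centre of the top of the red button (36 mm across) on its black housing; pressed straight down. The two buttons may stand either way round.
- can: Bystander: open pale metal can, 72 mm across, 100 mm tall; origin at the centre of its underside.
- wrench: Bystander: steel wrench 170 mm long lying along its x; origin under its middle.
- bush: Bystander: brass bush, 48 mm across, 32 mm tall; origin at the centre of its underside.
Not all that is in view belongs to the job. Leave any purple look-alike of the part that bears reject alone.

How it is judged:
On the way, in this order (a step that is already met when the one before it is completed fails the run):
1. the bracket hangs by its window in the valley of the hook, let go, and everything is still (distance between window_top and hook_seat below 0.008 m and contact force between bracket and scale above 1 N and velocity of joint pointer between -0.01 and 0.01 m/s and linear speed of bracket below 0.02 m/s and angular speed of bracket below 0.25 rad/s and contact force between each of the arm, the fingers and bracket below 0.05 N and contact force between each of the arm, the fingers and scale below 0.05 N and angle between bracket's own z axis and vertical below 0.15 rad), for 0.5 s.
2. the button of the band in which the pointer rests is pressed while the bracket hangs still (all of step 1 and ((value of joint accept above 0.004 m and value of joint pointer below 0.067 m) or (value of joint reject above 0.004 m and value of joint pointer above 0.061 m))), for 0.05 s.
At the end, for the whole second after the job is handed in: The bracket hangs upright (within 0.15 rad) and still (under 20 mm/s) by its window, the apex within 8 mm of the seat of the hook, untouched by the robot, both buttons up again, after the right button was pressed (all of step 1 and value of joint pointer above 0.025 m and value of joint each of accept, reject below 0.002 m).
It fails at once if the hook of the scale runs faster than 0.06 m/s (dropped or bouncing) (velocity of joint pointer above 0.06 m/s or velocity of joint pointer below -0.06 m/s).
It fails at once if the scale is pulled beyond 0.105 m or struck harder than 20 N (value of joint pointer above 0.105 m or contact force between any of bracket, the arm, the fingers and scale above 20 N).
It fails at once if a button is pressed before the bracket hangs still and released (value of joint any of accept, reject above 0.004 m and not (distance between window_top and hook_seat below 0.008 m and contact force between bracket and scale above 1 N and contact force between each of the arm, the fingers and bracket below 0.05 N and contact force between each of the arm, the fingers and scale below 0.05 N and velocity of joint pointer between -0.02 and 0.02 m/s and linear speed of bracket below 0.04 m/s)).
It fails at once if the wrong button is pressed (beyond 3 mm from the dividing line) ((value of joint accept above 0.004 m and value of joint pointer above 0.067 m) or (value of joint reject above 0.004 m and value of joint pointer below 0.061 m)).
It fails at once if the can, the wrench or the bush is moved by more than 20 mm (distance of any of can, wrench, bush from where it was at the start of the episode above 0.02 m).
It also fails if it takes over 72 s, if anything falls off the work surface, if the arm or the gripper's body presses on something with over 40 N, if the wrist force passes 120 N, or if a joint passes its speed limit or range.

### The arm

A 7-joint arm with a two-finger parallel gripper is mounted at the origin on the work surface. World frame = base frame: x ahead of the robot, y to its left, z up, the work surface at z = 0. Lengths are in m, angles in rad, forces in N, time in s.
With the tool pointing down it reaches from about 0.35 to 0.775 m from the base axis. Payload 3.1 kg.
Tool frame: the origin (TCP) lies at the very end of the fingers, on their centre line; the grasp point (between the pads) lies 19 mm behind it; z points along the fingers, y is the line along which they close (so a half turn about z gives the same grasp; the last joint's range is limited). The gripper opens to 85 mm and grips with 20 to 120 N. Pads are 22 mm wide; open, the fingers measure 114 mm over their backs; the gripper's body (76 mm by 85 mm) begins 54 mm behind the grasp point. The pads swing forward as they close: fully open they stand 13 mm farther back than shut.
Start: joints at [-1.312, 0.311, 0.014, 1.512, -0.004, 1.319, -0.027], TCP at [0.163, 0.525, 0.231] pointing down, gripper open.
Joint ranges: [-2.7, 2.7], [-0.3, 1.91], [-1.27, 1.3], [0.12, 2.57], [-1.44, 4.58], [0.2, 2.03], [-3.05, 3.05]. Speed limits (rad/s): [2.79, 2.79, 3.14, 3.14, 3.14, 3.14, 3.14].

### API

Orientations are given as a rotation vector (axis times angle).
In Python, from rig import ctrl gives the robot as it stands. The module is installed in compiled form; this text tells all that it offers. Calls block until the motion is done:
- ctrl.move_ptp(position, orientation): joint-space move of the TCP to a pose.
- ctrl.move_l(position, rot=None, max_speed=0.15, f_stop=None): straight line of the TCP; rot=None keeps the orientation; max_speed is the mean speed in m/s. With f_stop (N) it stops when the force on the tool has changed by that much, and returns True; else False.
- ctrl.goto_joints(angles): joint-space move.
- ctrl.set_gripper(opening): finger opening in m; the grip force is fixed at half the most; returns when the fingers have stopped.
- ctrl.pause(seconds).
- ctrl.solve_ik(position, orientation): joint angles nearest the present ones, or None.
- ctrl.get_image(name): name is "scene" or "top" or "wrist"; returns the picture (420x560x3 uint8, blue, green, red); there is no depth.
- ctrl.camera_info(name): a dict with "vertical_fov" (degrees; the focal length in pixels is half the picture's height over the tangent of half this angle, whatever the lens; pixels are square), "cx", "cy" (the principal point, pixels), "world_from_camera" (4x4, takes a point from camera to world coordinates); the wrist camera has in their place "T_tool_cam" (4x4, takes a point from camera to tool coordinates, whose origin is the TCP and whose axes are the flange's). Camera axes: x right, y down, z forward; pixel columns grow to the right and rows downward; lengths in m; the calibration is good to about 2 mm. A picture is of the moment at which its call begins: read the wrist's pose just before it. camera_info takes no time and is no camera call.
A pose or a line that the arm cannot do raises ctrl.IKError and nothing moves.
- ctrl.finish_job(): hands the job in; it is judged then, once.
Readings, each from a call of its own:
- ctrl.current_clock(): time.
- ctrl.current_qpos(): joint angles.
- ctrl.current_dq(): joint speeds.
- ctrl.current_joint_torque(): joint torques, N m.
- ctrl.current_ee_pos(): TCP position.
- ctrl.current_tcp_rot(): TCP orientation.
- ctrl.current_wrist_force(): force on the tool from outside, world axes, zero at the start.
- ctrl.current_ft_torque(): the same for the moment, N m.
- ctrl.current_grip_width(): finger opening in m.
- ctrl.current_grasp_force(): force on a finger pad.
Only numpy, scipy, OpenCV 4.12 (cv2) and the standard library are available. Lean on these libraries where they do the work, as an engineer would, in place of code of your own. Each camera call takes 0.05 s, during which the arm holds its last target. There are 200 camera calls.

## Working session

There is one attempt and no reset: what is moved stays moved. The work goes in short steps, each a Python script; the robot and the scene stay as the last script left them, time stands still between calls to the robot, and variables do not carry over. Pictures are saved under pics/ and viewed, at most 10 in all, crops included, and the job is handed in when it is done.

```bash
mkdir -p pics
python3 - <<'E'
from rig import ctrl
import cv2,numpy as np
np.set_printoptions(precision=4,suppress=True)
for n in ("scene","top"):
    cv2.imwrite(f"pics/{n}0.png",ctrl.get_image(n)); print(n,ctrl.camera_info(n))
print(ctrl.camera_info("wrist"),ctrl.current_tcp_rot(),ctrl.current_ee_pos(),ctrl.current_clock())
E
```

```text
scene {'vertical_fov': 44.35631330624059, 'cx': 278.74038626661763, 'cy': 205.74621891038572, 'world_from_camera': array([[ 0.8562,  0.4316, -0.2839,  0.8784],
       [ 0.5166, -0.7218,  0.4605, -0.6296],
       [-0.0062, -0.541 , -0.841 ,  1.1882],
       [ 0.    ,  0.    ,  0.    ,  1.    ]])}
top {'vertical_fov': 54.68326927904367, 'cx': 282.60390823213874, 'cy': 213.1034637172673, 'world_from_camera': array([[-0.0189, -0.9925,  0.1207,  0.4161],
       [-0.9995,  0.0217,  0.0219, -0.0593],
       [-0.0244, -0.1203, -0.9924,  1.2272],
       [ 0.    ,  0.    ,  0.    ,  1.    ]])}
{'vertical_fov': 58.92924784340538, 'cx': 280.49202489264644, 'cy': 211.580153556064, 'T_tool_cam': array([[ 0.0002, -0.9595, -0.2817,  0.0716],
       [ 1.    ,  0.0002, -0.0002,  0.0004],
       [ 0.0002, -0.2817,  0.9595, -0.1426],
       [ 0.    ,  0.    ,  0.    ,  1.    ]])} [-0.4705 -3.1059  0.0033] [0.1627 0.5247 0.2303] 0.1
```

View pics/scene0.png

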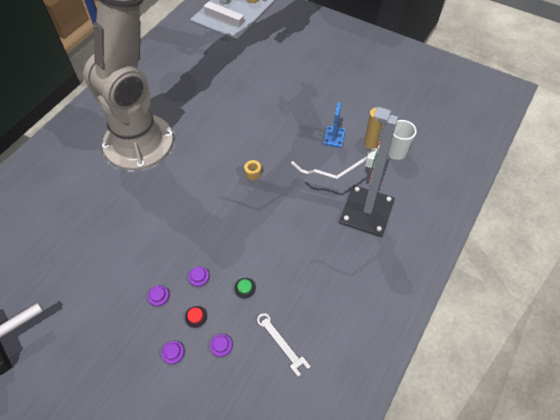

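View pics/top0.png

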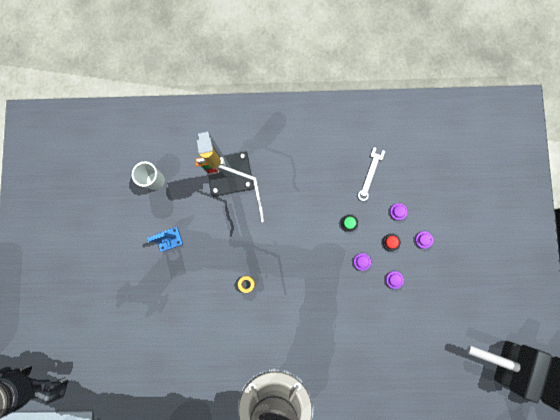

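The scene shows the bracket at (335,133), the scale base at (368,210), and its white hook running from (372,160) to (293,165). The green button is at (245,287), red at (196,316), the wrench at (283,345), the bush at (253,169) and the can at (402,140). In the top view the bracket is at (165,240), the scale base at (231,172), the green button at (350,222) and the red one at (392,242).

Next I'll enlarge the bracket and scale region in both views.

Run:
```python
import cv2,numpy as np
a=cv2.imread("pics/scene0.png")[95:245,270:430]; b=cv2.imread("pics/top0.png")[120:270,120:280]
c=np.hstack([cv2.resize(x,(400,375),interpolation=cv2.INTER_CUBIC) for x in(a,b)])
cv2.imwrite("pics/crop1.png",c)
```

```text
(no output)
```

View pics/crop1.png

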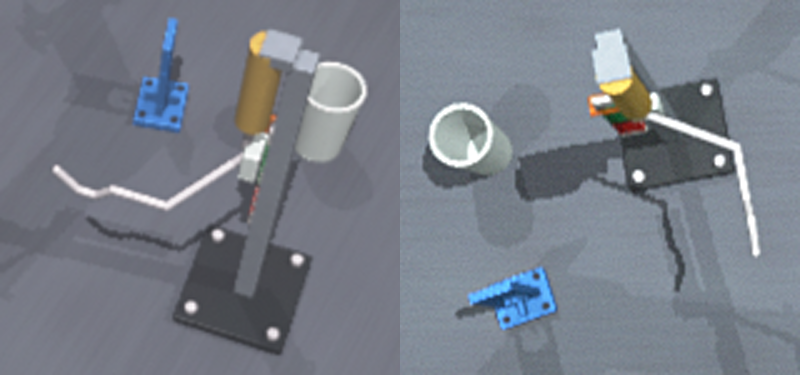

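```bash
cat > h.py <<'E'
import numpy as np,cv2
from rig import ctrl
from scipy.spatial.transform import Rotation as R
np.set_printoptions(precision=4,suppress=True)
def ray(n,p):
    i=ctrl.camera_info(n); f=210/np.tan(np.radians(i["vertical_fov"]/2))
    if n=="wrist":
        W=np.eye(4);W[:3,:3]=R.from_rotvec(ctrl.current_tcp_rot()).as_matrix();W[:3,3]=ctrl.current_ee_pos();W=W@i["T_tool_cam"]
    else: W=i["world_from_camera"]
    d=W[:3,:3]@np.array([(p[0]-i["cx"])/f,(p[1]-i["cy"])/f,1]); return W[:3,3],d/np.linalg.norm(d)
def at(n,p,z):
    o,d=ray(n,p); return o+d*(z-o[2])/d[2]
def tri(ps,pt,n=("scene","top")):
    o1,d1=ray(n[0],ps);o2,d2=ray(n[1],pt)
    s=np.linalg.lstsq(np.c_[d1,-d2],o2-o1,rcond=None)[0]
    a,b=o1+d1*s[0],o2+d2*s[1]; return (a+b)/2,np.linalg.norm(a-b)
def blob(img,lo,hi,roi=None):
    m=cv2.inRange(cv2.cvtColor(img,cv2.COLOR_BGR2HSV),np.array(lo),np.array(hi))
    n,_,st,c=cv2.connectedComponentsWithStats(m); return [(st[k,4],c[k]) for k in range(1,n) if st[k,4]>30]
def down(yaw): # tool down, tool y axis at angle yaw from world y
    return (R.from_euler('z',yaw)*R.from_rotvec([0,np.pi,0])).as_rotvec()
E
python3 - <<'E'
from h import *
S=lambda x,y:(270+x/2.5,95+y/2.5); T=lambda x,y:(120+(x-400)/2.5,120+y/2.5)
print("base scene",*[at("scene",S(*p),.012) for p in((218,228),(312,257),(282,350),(175,320))],sep="\n")
print("base top",*[at("top",T(*p),.012) for p in((713,80),(735,172),(640,190))],sep="\n")
print("screws scene",*[at("scene",S(*p),.014) for p in((218,236),(297,260),(273,334),(191,307))],sep="\n")
print("screws top",*[at("top",T(*p),.014) for p in((707,90),(720,160),(638,177))],sep="\n")
print("foot scene",*[at("scene",S(*p),.012) for p in((143,77),(188,83),(181,131),(136,125))],sep="\n")
print("foot top",*[at("top",T(*p),.012) for p in((543,268),(556,310),(507,328))],sep="\n")
print("tip",tri(S(57,168),T(757,252)),"bend",tri(S(168,206),T(740,147)))
print("seat z.219",at("scene",S(90,194),.215))
s,t=cv2.imread("pics/scene0.png"),cv2.imread("pics/top0.png")
for nm,lo,hi in(("green",(50,150,80),(75,255,255)),("red",(0,200,120),(6,255,255))):
    print(nm,blob(s,lo,hi),blob(t,lo,hi))
E
```

```text
base scene
[0.6351 0.1817 0.012 ]
[0.7406 0.1997 0.012 ]
[0.7619 0.0763 0.012 ]
[0.6491 0.0513 0.012 ]
base top
[0.7558 0.0792 0.012 ]
[0.6403 0.0532 0.012 ]
[0.6208 0.1693 0.012 ]
screws scene
[0.6403 0.1707 0.014 ]
[0.7285 0.1863 0.014 ]
[0.7458 0.0878 0.014 ]
[0.6566 0.0733 0.014 ]
screws top
[0.7429 0.0864 0.014 ]
[0.6552 0.0712 0.014 ]
[0.6365 0.1714 0.014 ]
foot scene
[0.4587 0.3347 0.012 ]
[0.5096 0.354  0.012 ]
[0.5363 0.2838 0.012 ]
[0.4868 0.2648 0.012 ]
foot top
[0.528  0.2869 0.012 ]
[0.477  0.2705 0.012 ]
[0.4566 0.3295 0.012 ]
tip (array([0.5203, 0.0129, 0.2324]), np.float64(0.003181416272025227)) bend (array([0.6277, 0.0294, 0.2281]), np.float64(0.004877055350122796))
seat z.219 [0.557  0.0151 0.215 ]
green [(np.int32(52), array([246.2115, 284.9808]))] []
red [] []
```

Scale: yaw is about 0.17, and the seat is about (0.551, 0.018). The post position this predicts agrees with the measured base centre. Bracket: about (0.495, 0.308), yaw about 0.35. Next I'll look at both from close up with the wrist camera.

Run:
```python
from h import *
t=cv2.imread("pics/top0.png");s=cv2.imread("pics/scene0.png")
for nm,lo,hi in(("green",(45,120,60),(85,255,255)),("red",(0,150,90),(8,255,255))):
    print(nm,blob(s,lo,hi),blob(t,lo,hi))
ctrl.move_ptp([.495,.308,.26],down(.35))
cv2.imwrite("pics/w1.png",ctrl.get_image("wrist"))
print(ctrl.current_ee_pos(),ctrl.current_tcp_rot(),ctrl.current_clock(),ctrl.current_wrist_force(),ctrl.current_qpos())
```

```text
green [(np.int32(160), array([244.2063, 285.6625]))] [(np.int32(121), array([349.1405, 222.2727]))]
red [(np.int32(160), array([194.4938, 314.5813]))] [(np.int32(127), array([391.9134, 241.7165]))]
[0.4937 0.3098 0.2598] [ 0.5513 -3.0919 -0.0016] 1.625 [-0.6484  0.3868 -1.4392] [-0.7075  0.3677  0.1692  1.3684 -0.0626  1.411   1.3843]
```

View pics/w1.png

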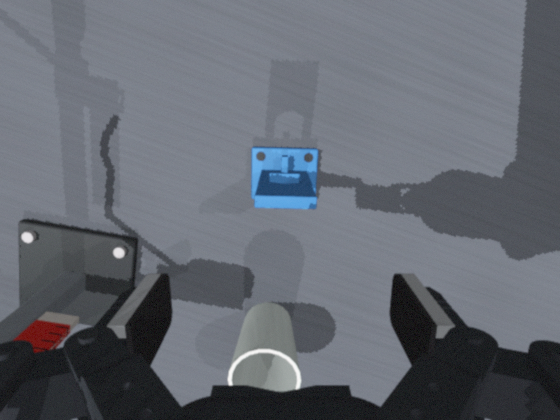

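The wrist view shows the bracket foot's front edge from (252,147) to (319,148). The web top runs (254..318, 196..209), the scale base is at the left and the can is below. I'll compute the bracket pose from these.

Run:
```python
from h import *
print("web top c",at("wrist",(286,202.5),.127),at("wrist",(254,202),.127),at("wrist",(318,202),.127))
a,b=at("wrist",(252,147.5),.012),at("wrist",(319,148.5),.012);print("foot",a,b)
print("yaw",-np.arctan2((b-a)[0],(b-a)[1]))
for nm,p,q in(("green",(244.2,285.7),(349.1,222.3)),("red",(194.5,314.6),(391.9,241.7)),("can",(402,127),(146,176))):print(nm,tri(p,q))
```

```text
web top c [0.4941 0.3148 0.127 ] [0.5022 0.2917 0.127 ] [0.4853 0.3377 0.127 ]
foot [0.4789 0.2732 0.012 ] [0.4558 0.3391 0.012 ]
yaw 0.3381538199259718
green (array([ 0.531 , -0.231 ,  0.0154]), np.float64(0.0014562512639856797))
red (array([ 0.4705, -0.3547,  0.0167]), np.float64(0.0014821333408603764))
can (array([0.6696, 0.3527, 0.1094]), np.float64(0.00841655438675034))
```

Run:
```python
from h import *
r=down(.343)
ctrl.move_ptp([.494,.315,.16],r); ctrl.move_l([.494,.315,.086],r,.06)
print(ctrl.current_ee_pos(),ctrl.current_wrist_force())
ctrl.set_gripper(.03); ctrl.pause(.2)
print(ctrl.current_grip_width(),ctrl.current_grasp_force(),ctrl.current_wrist_force(),ctrl.current_ee_pos())
ctrl.pause(.3); f0=ctrl.current_wrist_force()
ctrl.move_l([.494,.315,.236],r,.08); ctrl.pause(.5)
print(f0,ctrl.current_wrist_force(),ctrl.current_ee_pos(),ctrl.current_grip_width(),ctrl.current_clock())
cv2.imwrite("pics/w2.png",np.hstack([ctrl.get_image("wrist"),ctrl.get_image("scene")])[::1])
x=cv2.imread("pics/w2.png");cv2.imwrite("pics/w2.png",cv2.resize(x,(800,300)))
```

```text
[0.4944 0.3153 0.0865] [-0.3424  0.185   0.4038]
0.04710884073522508 62.56057262420654 [-0.0171 -2.9517  4.2092] [0.4945 0.3145 0.0865]
[-0.5497 -3.7451  6.3507] [ 0.2558  0.1571 -6.9378] [0.494 0.315 0.236] 0.047418154556568476 6.9583
```

View pics/w2.png

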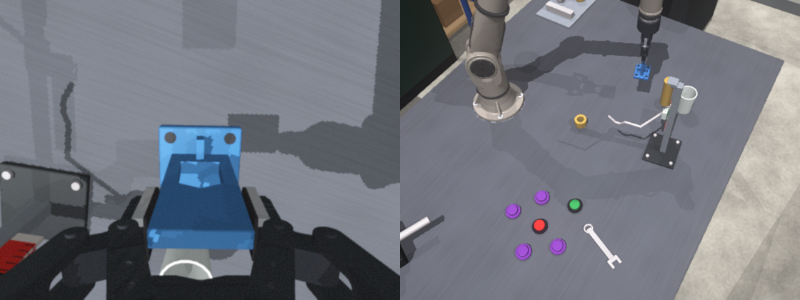

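The bracket is held straight, with the web flush between the pads. Next I'll carry it to a spot beside the hook and locate the tip and seat from close by.

Run:
```python
from h import *
ctrl.move_l([.47,.315,.33],down(.25),.12)
ctrl.move_l([.46,.10,.33],down(.168),.12); ctrl.pause(.6)
F=[]
for i in range(10): F.append(ctrl.current_wrist_force()); ctrl.pause(.03)
print(np.mean(F,0),np.std(F,0),ctrl.current_ee_pos(),ctrl.current_tcp_rot(),ctrl.current_clock(),ctrl.current_grip_width())
im=ctrl.get_image("wrist");cv2.imwrite("pics/w3f.png",im);cv2.imwrite("pics/w3.png",cv2.resize(im[130:420,:390],(780,580),interpolation=cv2.INTER_CUBIC))
```

```text
[-0.1061 -0.0707 -6.8961] [0.45   0.4512 0.4832] [0.46 0.1  0.33] [ 0.2635 -3.1305  0.    ] 10.8917 0.04719579374154356
```

View pics/w3.png

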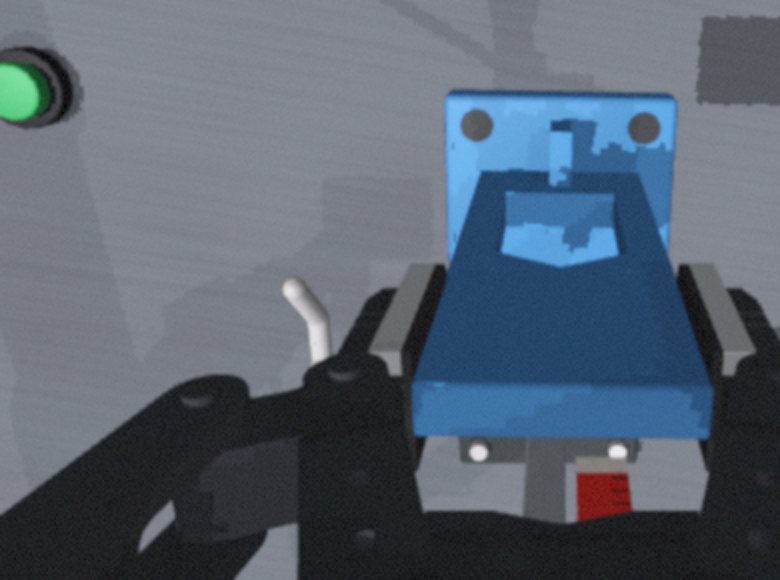

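The hook tip shows at full-image pixel (145.5,272.5) and the outer valley corner at (159,291). The flat runs through (160,308), and the bracket's window apex is at (280,263).

Run:
```python
from h import *
print("tip",at("wrist",(145.5,272.5),.233),"corner",at("wrist",(159,291),.213),"flat",at("wrist",(160,308),.211))
print("apex at z.3255",at("wrist",(280,263),.3255), "expect", np.array([.46,.10])-.005*np.array([np.cos(.168),np.sin(.168)]))
```

```text
tip [0.519  0.0137 0.233 ] corner [0.5439 0.0188 0.213 ] flat [0.5599 0.0202 0.211 ]
apex at z.3255 [0.4549 0.0992 0.3255] expect [0.4551 0.0992]
```

```bash
cat >> h.py <<'E'
YAW=.168; U=np.array([np.cos(YAW),np.sin(YAW),0]); SEAT=np.array([.551,.019,0])
def fz(n=12):
    F=[]
    for i in range(n): F.append(ctrl.current_wrist_force()); ctrl.pause(.03)
    return np.mean(F,0)
E
python3 - <<'E'
from h import *
r=down(YAW); Z=np.array([0,0,1])
ctrl.move_l(SEAT-.09*U+.33*Z,r,.1)
ctrl.move_l(SEAT-.09*U+.2505*Z,r,.08)
print(ctrl.move_l(SEAT+.2505*Z,r,.05,f_stop=4))
ctrl.pause(.3);print(fz(),ctrl.current_ee_pos(),ctrl.current_clock())
w=ctrl.get_image("wrist");s=ctrl.get_image("scene");t=ctrl.get_image("top")
c=lambda im,x,y:cv2.resize(im[y:y+100,x:x+133],(400,300),interpolation=cv2.INTER_CUBIC)
cv2.imwrite("pics/c4.png",np.vstack([np.hstack([cv2.resize(w,(400,300)),c(s,270,110)]),np.hstack([c(t,200,130),c(w,210,180)])]))
E
```

```text
False
[ 0.0774  0.2408 -6.8148] [0.551  0.019  0.2505] 15.8417
```

View pics/c4.png

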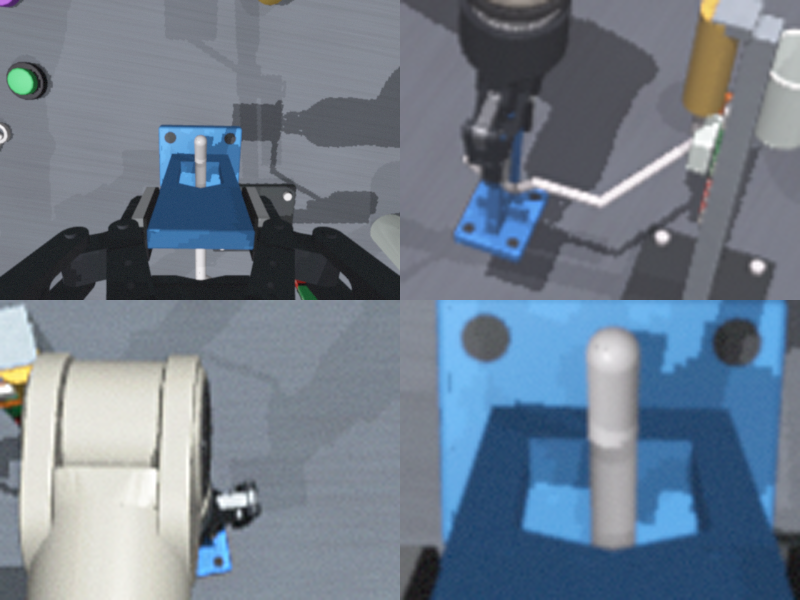

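The hook passes through the window, on the centre line: the bar is at x = 613 of the crop, right at the V apex. There was no contact force. Now I'll lower slowly.

Run:
```python
from h import *
r=down(YAW); Z=np.array([0,0,1])
for z in (.222,.200,.180,.160,.148):
    ctrl.move_l(SEAT+z*Z,r,.018); ctrl.pause(.25); print(z,fz(),ctrl.current_ee_pos(),ctrl.current_clock())
```

```text
0.222 [-0.1477 -0.0697 -6.9376] [0.551 0.019 0.222] 18.375
0.2 [ 0.3176  0.4395 -5.4755] [0.5511 0.019  0.2   ] 20.4
0.18 [ 0.6122  0.629  -3.7006] [0.551 0.019 0.18 ] 22.3083
0.16 [ 0.9211  0.9355 -2.1272] [0.5511 0.019  0.1601] 24.2167
0.148 [ 0.8297  0.9355 -0.8585] [0.5511 0.019  0.148 ] 25.6833
```

Run:
```python
from h import *
r=down(YAW); Z=np.array([0,0,1])
for z in (.141,.137):
    ctrl.move_l(SEAT+z*Z,r,.015); ctrl.pause(.3); print(z,fz(30),ctrl.current_ee_pos(),ctrl.current_clock())
```

```text
0.141 [ 1.2298  0.9841 -0.642 ] [0.5511 0.0189 0.141 ] 27.6
0.137 [ 1.5366  0.7059 -0.2065] [0.551 0.019 0.137] 29.3167
```

Run:
```python
from h import *
r=down(YAW); Z=np.array([0,0,1])
for dx,z in ((.0,.135),(.0015,.135),):
    ctrl.move_l(SEAT+dx*U+z*Z,r,.012); ctrl.pause(.3); print(dx,z,fz(30),ctrl.current_ee_pos(),ctrl.current_clock())
```

```text
0.0 0.135 [ 1.9559  1.0178 -0.0453] [0.551 0.019 0.135] 30.9333
0.0015 0.135 [-4.1206  0.264  -0.1701] [0.5523 0.0193 0.1349] 32.5083
```

Run:
```python
from h import *
r=down(YAW); Z=np.array([0,0,1])
ctrl.move_l(SEAT+.0005*U+.1347*Z,r,.012); ctrl.pause(.3); print(fz(20),ctrl.current_ee_pos())
cv2.imwrite("pics/s5a.png",ctrl.get_image("scene"))
ctrl.set_gripper(.085); ctrl.pause(.5); print(ctrl.current_grip_width(),ctrl.current_wrist_force(),ctrl.current_clock())
w=ctrl.get_image("wrist");s=ctrl.get_image("scene")
cv2.imwrite("pics/c5.png",np.hstack([cv2.resize(w,(400,300)),cv2.resize(s[110:210,270:403],(400,300),interpolation=cv2.INTER_CUBIC)]))
```

```text
[-0.3963  1.224   0.1158] [0.5521 0.0193 0.135 ]
0.08480063189533811 [-0.1002  0.5624  0.4542] 34.7417
```

View pics/c5.png

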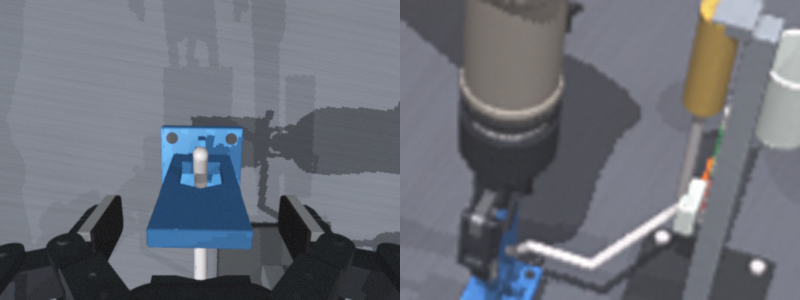

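The bracket hangs clear and the fingers are open on both sides. The load puts the pointer at about 0.083–0.086, which is red. I'll retreat upward, then check the pointer and the red button from above.

Run:
```python
from h import *
p=ctrl.current_ee_pos()
ctrl.move_l([p[0],p[1],.30],None,.06)
ctrl.move_l([.46,-.2,.30],down(0),.15)
ctrl.move_l([.455,-.355,.20],down(0),.15)
ctrl.set_gripper(0); ctrl.pause(.3)
w=ctrl.get_image("wrist");s=ctrl.get_image("scene")
b=[x for x in blob(w,(0,150,90),(8,255,255))]; print(b)
for a,c in b: print(a,[at("wrist",c,z) for z in(.015,.02,.025)])
print(ctrl.current_ee_pos(),ctrl.current_clock())
cv2.imwrite("pics/c6.png",np.hstack([cv2.resize(w,(400,300)),cv2.resize(s[110:210,270:403],(400,300),interpolation=cv2.INTER_CUBIC)]))
```

```text
[(np.int32(1256), array([280.2771, 203.4124]))]
1256 [array([ 0.4719, -0.3549,  0.015 ]), array([ 0.4706, -0.3549,  0.02  ]), array([ 0.4692, -0.3549,  0.025 ])]
[ 0.455 -0.355  0.2  ] 42.0333
```

View pics/c6.png

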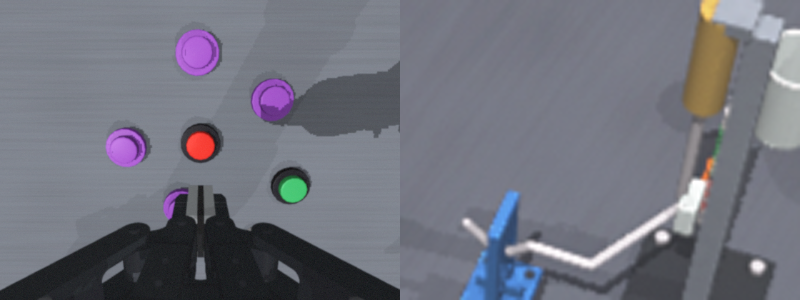

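Red button: (0.4705,-0.355). It is at (280,203) in the wrist view, alone between the purple look-alikes. The bracket hangs upright on the hook. I'll check the travel from the hook bend, (337.2,177.4) to (334.3,198.3) in the scene view.

Run:
```python
from h import *
a,b=cv2.imread("pics/scene0.png"),ctrl.get_image("scene")
def z(p,xy=(.6277,.0294)):
    o,d=ray("scene",p); return min(np.linspace(.05,.35,601),key=lambda h:np.linalg.norm(np.cross(np.r_[xy,h]-o,d)))
print("bend z",z((337.2,177.4)),z((334.3,198.3)))
for im in(a,b): print([ (n,c) for n,c in blob(im[100:200,360:400],(8,190,180),(14,255,255))], [(n,c) for n,c in blob(im[100:220,360:400],(0,120,60),(5,255,255))])
```

```text
bend z 0.22949999999999998 0.14300000000000002
[] []
[] []
```

Travel is 0.0865 m, which agrees with the force reading, so the pointer is in the red band. I'll press red.

Run:
```python
from h import *
r=down(0); p=[.4705,-.355]
ctrl.move_l(p+[.05],r,.1); ctrl.pause(.4)
print(ctrl.move_l(p+[.006],r,.015,f_stop=8),ctrl.current_ee_pos(),ctrl.current_wrist_force()); ctrl.pause(.3)
print(fz(8),ctrl.current_ee_pos())
ctrl.move_l(p+[.12],r,.08); ctrl.pause(.5); print(ctrl.current_clock())
s=ctrl.get_image("scene");w=ctrl.get_image("wrist")
cv2.imwrite("pics/c7.png",np.hstack([cv2.resize(w,(400,300)),cv2.resize(s[110:210,270:403],(400,300),interpolation=cv2.INTER_CUBIC)]))
```

```text
True [ 0.4705 -0.355   0.0162] [-0.2137  1.1234  5.7604]
[-0.3824  0.4486  5.4222] [ 0.4705 -0.355   0.0162]
48.7083
```

View pics/c7.png

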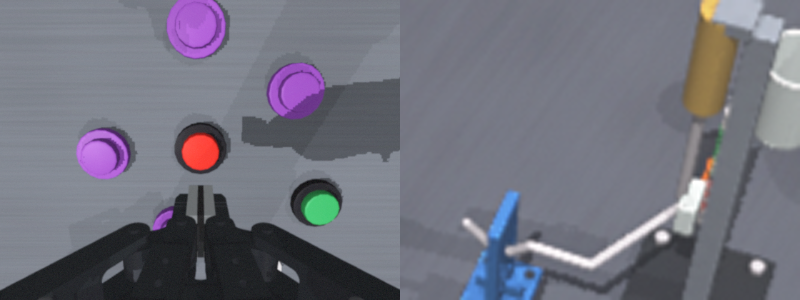

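The press held at 5.4 N, above the 4 N needed to bottom the button. The button is up again and the bracket hangs still.

```bash
python3 -c "
from rig import ctrl
print(ctrl.finish_job())"
```

```text
the job is handed in; nothing more can be done
None
```

The bracket hangs at rest on the hook, the scale reads red (about 0.086 m of travel), the red button was pressed and released, and the job is handed in; no verdict came back.

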